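# Try the blast cabinet's window lid, free its catch if caught, and hold it open

### The arm

A 6-joint arm with a two-finger parallel gripper is mounted at the origin on a cart in front of the work surface, level with it; the furniture and walls round the work are solid. World frame = base frame: x ahead of the robot, y to its left, z up, the work surface at z = 0. Lengths are in m, angles in rad, forces in N, time in s.
With the tool pointing down it reaches from about 0.35 to 0.775 m from the base axis. Payload 5.5 kg.
Tool frame: the origin (TCP) lies midway between the tips of the shut fingers; the grasp point (between the pads) lies 19 mm behind it; z points along the fingers, y is the direction in which the jaws open and shut (so a half turn about z gives the same grasp; the last joint's range is limited). The gripper opens to 85 mm and grips with 20 to 120 N. Pads are 22 mm wide; open, the fingers measure 114 mm over their backs; the gripper's body (76 mm by 85 mm) begins 54 mm behind the grasp point. The pads swing forward as they close: fully open they stand 13 mm farther back than shut.
Start: joints at [1.168, 0.313, 0.046, 1.304, 0, 1.431], TCP at [0.149, 0.555, 0.231] pointing down, gripper open.
Joint ranges: [-2.76, 2.76], [-0.86, 1.69], [-1.03, 1.26], [-2.2, 2.34], [-1.47, 1.5], [-3.14, 3.14]. Speed limits (rad/s): [2.57, 2.57, 3.14, 3.14, 3.14, 3.14].

### API

Orientations are given as a unit quaternion [w, x, y, z].
In Python, from workcell import env gives the robot as it stands.
- The arm moves only by the shell command python3 -m creep 'ROWS' [OPENING] [FORCE]. ROWS is JSON, a list of rows, each a list of 6 numbers: the shift along the tool's x, y, z in m, then the turn, a rotation vector about the tool's x, y, z in degrees. A call has exactly 8 rows; each row is the pose to reach, as a shift and turn from the pose commanded when the call began, along the tool's axes at that moment; what a row does not reach only later rows make up. A row lasts 1/10 s, in which the tool goes at most 50 mm and 8.59 degrees, less where a joint would pass 70% of its speed; a pose out of reach is approached as far as the arm can. A call with a gripper value outside its range is refused whole. OPENING is the finger opening in m, from 0 to 0.0854, set as the call begins (- or left out, the last holds). The fingers move at their own pace and stop on an object; FORCE is the grip in N (left out, the last holds). Time passes only in rows, so rows that repeat a pose let the fingers close, or fill a call up. It gives the time, the measured TCP pose, the force and the opening at its end, in the units of the state.
- env.get_state(): the state, without advancing time (a new reading comes with each control period).
- env.read_camera(name): name is "scene" or "top"; returns (picture, depth): 420x560x3 uint8, blue, green, red; 420x560 float32, m along the optical axis (not along the pixel's ray), 0 where there is no reading.
- env.camera_params(name): a dict with "fx", "fy", "cx", "cy" (pixels), "k1" (the pictures are not rectified: a ray, as slopes to the right and down, at radius r is drawn at 1 + k1 r^2 times it, then the intrinsics apply), "position" and "orientation" of the camera in the world. Camera axes: x right, y up, looking along -z (the intrinsics and any distortion apply to the point x, -y, -z); pixel columns grow to the right and rows downward; lengths in m; the calibration is good to about 2 mm. A picture is of the moment at which its call begins. camera_params takes no time and is no camera call.
- env.hand_in(): hands the job in, once; it reports no verdict.
The state is a dict: "clock": time; "joint_pos": joint angles; "qvel": joint speeds; "tau": joint torques, N m; "tcp_pos": TCP position; "orientation": TCP orientation; "wrist_force": force on the tool from outside, world axes, zero at the start; "ft_torque": the same for the moment, N m; "finger_gap": finger opening in m.
Only numpy, scipy, OpenCV 4.12 (cv2) and the standard library are available. Lean on these libraries where they do the work, as an engineer would, in place of code of your own. Each camera call takes 0.05 s, during which the arm holds its last target. There are 200 camera calls.

### The job

I need the window lid of the small air-abrasive cabinet held open while I take a finished bone out of it, so first, before you turn the round knob, give the lid a gentle tug by its handle. If the lid comes, raise it; if the catch holds it, do not force it but turn the knob beside the handle anticlockwise (seen from above) until the catch is free, at the latest at the knob's stop, and then raise the lid by the handle. Finish while holding the lid by its handle, still and at least 45 degrees open (it falls shut when let go), with the bone, the brush on the cabinet and the bottle next to it left where they are.

Things in the scene. Friction and masses are not known exactly. Their poses are not given: they have to be found in the camera images.
- cabinet: Grey sheet-steel air-abrasive cabinet, fixed to the bench, 250 mm deep (x), 300 mm wide (y), 150 mm high to the top of its walls. Origin at the centre of its underside; its front, with two round black arm ports, faces its own -x. A window lid 6 mm thick covers the top from the front edge to the hinge line; behind that is a fixed deck, 156 mm high.
- lid_angle (a joint): Angle of the window lid, rad: 0 shut, grows as its front edge rises, stop at 1.2. The lid weighs about 0.8 kg with its fittings and has no stay: it takes about 4 N at the handle to raise, and it falls shut when let go. If the catch is engaged it rises only about 0.025 rad (4 mm at the handle) and then comes up hard against the catch; if the catch is clear it swings freely.
- lid: The window lid itself, 200 mm from hinge line to front edge, 306 mm wide: a steel frame round a glass pane, with the handle and the knob on its front strip. Origin at the middle of its hinge line; axes as the cabinet's when shut.
- lid_hinge (a point): Centre of the lid's hinge line, which runs along the cabinet's y: 72 mm behind (cabinet +x) the cabinet's centre, 150 mm above the bench. Axes as the cabinet's.
- lid_handle (a point): Bright steel bow handle on the lid's front strip. Origin at the middle of its round bar, 12 mm thick, 84 mm long along the cabinet's y, centre 36 mm above the lid. Lid shut: 192 mm above the bench, 172 mm in front of (cabinet -x) and 42 mm above the hinge line, 35 mm left (cabinet +y) of the lid's middle. Swings about the hinge line with the lid. Axes are the lid's: x to the rear, y along the bar.
- knob: Round black fluted knob of the catch, 120 mm to the right (cabinet -y) of the handle: 38 mm across, 26 mm high; origin on its axis half-way up the grip, 17 mm above the lid (173 mm above the bench, lid shut). Turns easily and stays put; starts 0.4 to 1.45 rad short of its anticlockwise stop, where the catch is always clear. Its x axis points at the notch in its top; see knob_notch.
- knob_notch (a point): Point on the knob's rim below its notch, 19 mm from the axis, half-way up the grip. The notch does not tell if the catch is engaged: the hidden tongue has slipped on its spindle by an unknown angle.
- keeper: Steel strip inside the front wall, out of sight under the lid below the knob, under which the tongue of the catch lies when engaged. Origin as the cabinet's.
- bone_centre (a point): Toe bone, 67 x 82 x 30 mm, lying loose on the cabinet's floor under the window; point half-way up its middle. Not to be touched.
- brush_centre (a point): Flat brush with a red handle, 184 x 24 x 12 mm, lying loose along the deck behind the hinge; point at its middle. Not to be touched.
- bottle_centre (a point): Brown bottle with a black cap, 54 mm across, 105 mm high, standing loose on the bench to the right of the cabinet; point half-way up. Not to be touched.

How it is judged:
By the outcome, as a careful person would: the job done as asked, in the order asked, and still so for the second after the job is handed in, while the arm keeps its last pose, push and grip.
It also fails if it takes over 58 s, if anything falls off the work surface, if the arm or the gripper's body presses on something with over 40 N, if the wrist force passes 120 N, or if a joint passes its speed limit or range.

## Working session

There is one attempt and no reset: what is moved stays moved. The work goes in short steps, Python scripts to look and compute and a shell command to move; the robot and the scene stay as the last step left them, time stands still between calls to the robot, and variables do not carry over. Pictures are saved under pics/ and viewed, about 8 in all and at most 12, crops included, and the job is handed in when it is done.

```bash
ls; mkdir -p pics; python3 - <<'E'
from workcell import env
import cv2,numpy as np
for n in("scene","top"):
    p,d=env.read_camera(n); cv2.imwrite(f"pics/{n}0.png",p); np.save(f"pics/{n}0.npy",d); print(n,env.camera_params(n))
print(env.get_state())
E
```

```text
pics
scene {'fx': 473.2942843755195, 'fy': 473.2942843755195, 'cx': 278.58359181943655, 'cy': 206.84195688880473, 'k1': -0.034199894167475264, 'position': array([0.69632238, 0.6492152 , 0.9011433 ]), 'orientation': array([0.11452359, 0.03570926, 0.28257081, 0.95171578])}
top {'fx': 522.0717811253514, 'fy': 522.0717811253514, 'cx': 287.46929825521727, 'cy': 207.2271074705435, 'k1': -0.19051982386474842, 'position': array([0.53944007, 0.16081659, 1.07208599]), 'orientation': array([ 0.71187845,  0.01577735, -0.00719707, -0.70208856])}
{'clock': 0.1, 'joint_pos': array([1.16839472e+00, 3.13962772e-01, 4.50648329e-02, 1.30358293e+00,
       2.92660816e-05, 1.43121360e+00]), 'qvel': array([ 0.00062605, -0.00229304,  0.00156355,  0.00283917, -0.00156422,
        0.00035362]), 'tau': array([ 2.94449666e-03, -4.81719196e+01,  2.99247015e+01,  1.26293715e-02,
       -1.05346355e-04, -5.95094853e-07]), 'tcp_pos': array([0.14919628, 0.55483021, 0.23046536]), 'orientation': array([-2.39564866e-04,  1.31031527e-01,  9.91377844e-01, -8.07617372e-04]), 'wrist_force': array([ 0.56456119, -0.97264201,  0.63872746]), 'ft_torque': array([ 0.03285254, -0.01248125,  0.02871499]), 'finger_gap': 0.08544853116860474}
```

View pics/scene0.png

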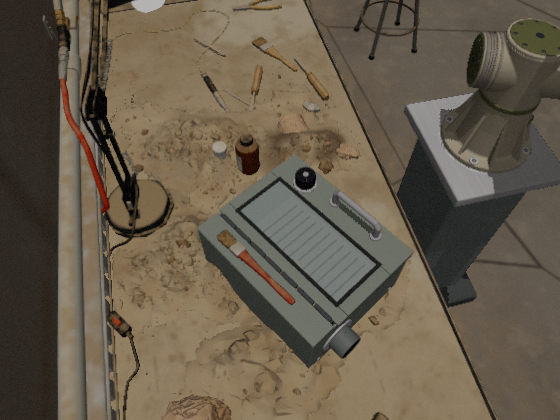

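View pics/top0.png

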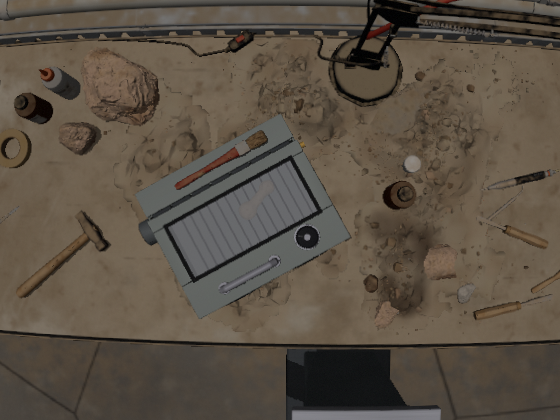

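```bash
cat >h.py <<'E'
import numpy as np,cv2
from scipy.spatial.transform import Rotation as R
from workcell import env
def q2R(q): return R.from_quat([q[1],q[2],q[3],q[0]])
def ray(n,uv):
    c=env.camera_params(n);K=np.array([[c['fx'],0,c['cx']],[0,c['fy'],c['cy']],[0,0,1]])
    s=cv2.undistortPoints(np.array(uv,float).reshape(-1,1,2),K,np.array([c['k1'],0,0,0.]))[:,0]
    return np.array(c['position']),q2R(c['orientation']).apply(np.c_[s[:,0],-s[:,1],-np.ones(len(s))])
def onz(n,uv,z):
    p,r=ray(n,uv); return p+r*((z-p[2])/r[:,2])[:,None]
def dep(n,uv,d):
    p,r=ray(n,uv); return p+r*np.array([d[int(round(v)),int(round(u))] for u,v in uv])[:,None]
E
python3 - <<'E'
from h import *
np.set_printoptions(precision=4,suppress=True)
d=np.load('pics/top0.npy')
print('handle',onz('top',[(223,288),(278,261)],.192),'knob',onz('top',[(307,237)],.186))
print('corners FL,FR,RR',onz('top',[(203,318),(350,238),(284,113),(136,193)],.153))
print('lamp, bottle',dep('top',[(365,62),(375,20),(403,190)],d))
ds=np.load('pics/scene0.npy');print('scene handle,knob',onz('scene',[(335,194),(377,234)],.195),onz('scene',[(305,174)],.186))
print('bottle',dep('scene',[(246,140)],ds))
# highest points in front of wall
v,u=np.mgrid[0:420:6,0:560:6];uv=np.c_[u.ravel(),v.ravel()];P=dep('top',uv,d)
m=(P[:,2]>.2)&(d[uv[:,1],uv[:,0]]>0);print(np.round(P[m],2)[::4])
for n,a in(('top',(190,190,350,330)),('scene',(270,150,400,250))):
    i=cv2.imread(f'pics/{n}0.png')[a[1]:a[3],a[0]:a[2]];cv2.imwrite(f'pics/{n}c.png',cv2.resize(i,None,fx=5,fy=5,interpolation=cv2.INTER_CUBIC)[:600])
E
```

```text
handle [[0.4296 0.279  0.192 ]
 [0.4771 0.1864 0.192 ]] knob [[0.5181 0.1379 0.186 ]]
corners FL,FR,RR [[0.3702 0.3196 0.153 ]
 [0.5165 0.0613 0.153 ]
 [0.7373 0.1807 0.153 ]
 [0.5911 0.4451 0.153 ]]
lamp, bottle [[ 0.8555  0.0265  0.0866]
 [ 0.945   0.0049  0.0815]
 [ 0.6056 -0.0417  0.1095]]
scene handle,knob [[0.4784 0.1999 0.195 ]
 [0.4332 0.2969 0.195 ]] [[0.5169 0.1369 0.186 ]]
bottle [[ 0.5985 -0.0406  0.1074]]
[[ 0.87  0.04  0.34]
 [ 0.87 -0.    0.35]
 [ 0.87 -0.04  0.36]
 [ 0.87  0.01  0.33]
 [ 0.86 -0.04  0.35]
 [ 0.86 -0.07  0.37]
 [ 0.86  0.04  0.32]
 [ 0.85  0.01  0.34]
 [ 0.85 -0.03  0.35]
 [ 0.85 -0.06  0.36]
 [ 0.85 -0.09  0.37]
 [ 0.84 -0.13  0.38]
 [ 0.84 -0.16  0.39]
 [ 0.85  0.02  0.31]
 [ 0.85 -0.02  0.32]
 [ 0.84 -0.12  0.38]
 [ 0.83 -0.15  0.39]
 [ 0.83 -0.18  0.4 ]
 [ 0.87  0.01  0.24]
 [ 0.85 -0.02  0.31]
 [ 0.84 -0.05  0.34]
 [ 0.84 -0.09  0.33]
 [ 0.84 -0.12  0.34]
 [ 0.82 -0.2   0.42]
 [ 0.83 -0.08  0.33]
 [ 0.84 -0.12  0.33]
 [ 0.83 -0.15  0.35]
 [ 0.83 -0.18  0.36]
 [ 0.85  0.    0.23]
 [ 0.82 -0.2   0.36]]
```

View pics/topc.png

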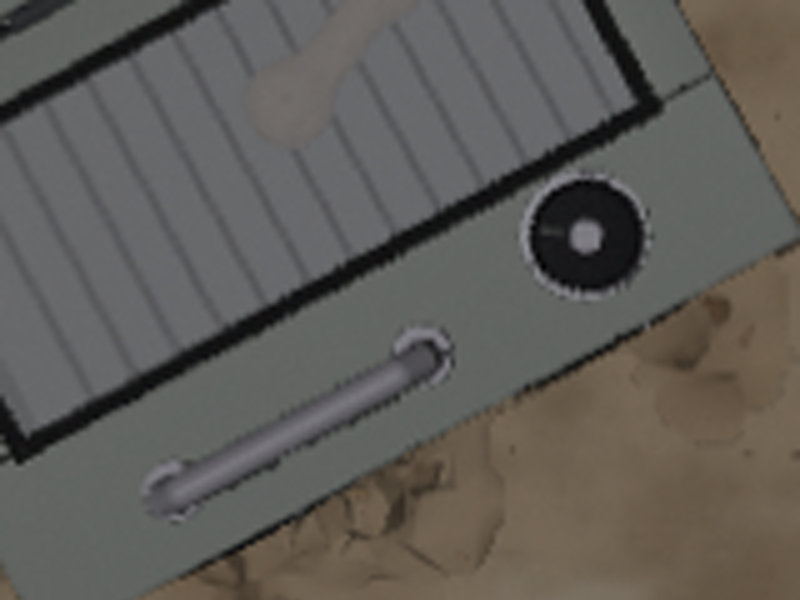

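```bash
python3 - <<'E'
from h import *
np.set_printoptions(precision=4,suppress=True)
for n,b in(('top',(195,200,350,320)),('scene',(260,150,420,270))):
    d=np.load(f'pics/{n}0.npy')
    v,u=np.mgrid[b[1]:b[3],b[0]:b[2]];uv=np.c_[u.ravel(),v.ravel()];P=dep(n,uv,d)
    lid=P[(abs(P[:,2]-.156)<.006)];print(n,'lid z',np.median(lid[:,2]),len(lid))
    Q=P[(P[:,2]>.175)&(P[:,2]<.215)]
    k=np.hypot(Q[:,0]-.515,Q[:,1]-.137)<.03
    print('knob',k.sum(),np.median(Q[k],0),Q[k].min(0),Q[k].max(0))
    H=Q[~k];H=H[(np.hypot(H[:,0]-.452,H[:,1]-.236)<.08)&(H[:,2]>.188)]
    c=(H.min(0)+H.max(0))/2;U,S,V=np.linalg.svd(H[:,:2]-H[:,:2].mean(0))
    t=(H[:,:2]-H[:,:2].mean(0))@V[0];print('handle',len(H),H.mean(0),c,V[0],np.degrees(np.arctan2(-V[0][0],V[0][1])),t.min(),t.max(),H[:,2].max())
E
```

```text
top lid z 0.15551161868706193 11154
knob 401 [0.5181 0.138  0.1857] [0.4992 0.119  0.1796] [0.5368 0.1567 0.1906]
handle 430 [0.4515 0.2371 0.196 ] [0.4504 0.2372 0.1944] [-0.4803  0.8771] 28.70549030094617 -0.05294956299891528 0.05466230514991416 0.20054776001385177
scene lid z 0.15687223911723536 10575
knob 323 [0.518  0.1418 0.1868] [0.497 0.118 0.175] [0.5361 0.1577 0.1907]
handle 388 [0.4492 0.2408 0.1965] [0.4497 0.2372 0.1953] [-0.4952  0.8688] 29.680230536396575 -0.05733477295901811 0.050992767500140215 0.2024393266054838
```

View pics/scenec.png

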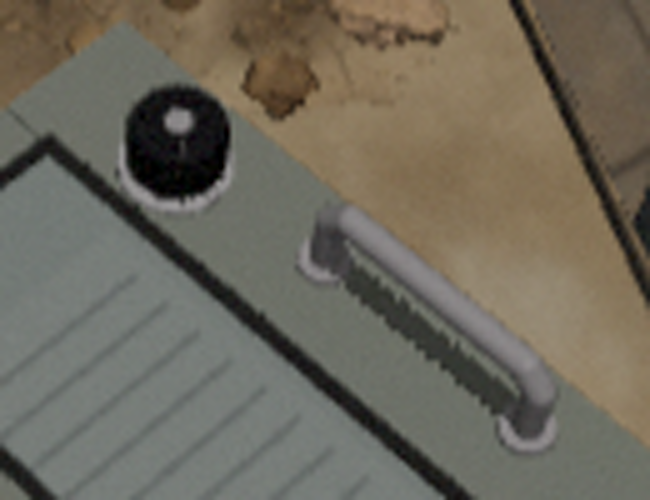

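```bash
cat >>h.py <<'E'
HND=np.array([.4505,.237,.192]);KNB=np.array([.518,.138,.173]);HNG=np.array([.6181,.2892,.150]);YAW=28.8
def down(az): # tool pointing down, jaw axis y at azimuth az deg
    a=np.radians(az);y=np.array([np.cos(a),np.sin(a),0]);z=np.array([0,0,-1.]);return R.from_matrix(np.c_[np.cross(y,z),y,z])
def to(p,rot):
    s=env.get_state();r=q2R(s['orientation']);np.set_printoptions(precision=4,suppress=True)
    print('shift',r.inv().apply(np.array(p)-s['tcp_pos']),'turn',(r.inv()*rot).as_rotvec(degrees=True),'t',s['clock'],'F',s['wrist_force'],'M',s['ft_torque'],'j6',s['joint_pos'],'gap',s['finger_gap'],'tcp',s['tcp_pos'])
E
python3 -m creep '[[-0.037,-0.023,0,0,0,5.8],[-0.075,-0.046,0,0,0,11.5],[-0.112,-0.069,0,0,0,17.3],[-0.15,-0.092,0,0,0,23],[-0.187,-0.115,0,0,0,28.8],[-0.225,-0.138,0,0,0,34.6],[-0.262,-0.16,0,0,0,40.3],[-0.3,-0.183,0,0,0,46.1]]' 0.085 40
python3 -c "
from h import *
to(HND+[0,0,.038],down(YAW))"
```

```text
clock: 0.9
tcp_pos: [0.3923, 0.2991, 0.2311]
orientation: [-0.0, 0.51, 0.86, -0.0]
wrist_force: [0.6, 1.0, -0.1]
finger_gap: 0.0848
shift [-0.0824  0.0214  0.001 ] turn [-0.0176 -0.0102 -0.1841] t 0.9 F [ 0.5589  0.9605 -0.0529] M [ 0.0385 -0.065   0.0449] j6 [ 0.4885  0.1555 -0.1587  1.2569  0.0002  1.5599] gap 0.08481586409090948 tcp [0.3923 0.2991 0.2311]
```

```bash
python3 -m creep '[[-0.041,0.011,0,0,0,0],[-0.0824,0.0214,0,0,0,0],[-0.0824,0.0214,0.01,0,0,0],[-0.0824,0.0214,0.02,0,0,0],[-0.0824,0.0214,0.03,0,0,0],[-0.0824,0.0214,0.04,0,0,0],[-0.0824,0.0214,0.05,0,0,0],[-0.0824,0.0214,0.057,0,0,0]]' 0.06
python3 -c "
from h import *
to(HND+[0,0,-.018],down(YAW))
cv2.imwrite('pics/s1.png',cv2.resize(env.read_camera('scene')[0][120:290,230:450],None,fx=3,fy=3))"
```

```text
clock: 1.7
tcp_pos: [0.4491, 0.2394, 0.1731]
orientation: [-0.0, 0.508, 0.861, -0.0]
wrist_force: [-0.1, 0.1, -0.7]
finger_gap: 0.0601
shift [-0.0028  0.0001 -0.0009] turn [-0.0584 -0.0151  0.1355] t 1.7 F [-0.0609  0.0573 -0.6561] M [-0.0272  0.0531 -0.006 ] j6 [ 0.3319  0.2128 -0.2324  1.1266  0.0001  1.3976] gap 0.06007801059249759 tcp [0.4491 0.2394 0.1731]
```

View pics/s1.png

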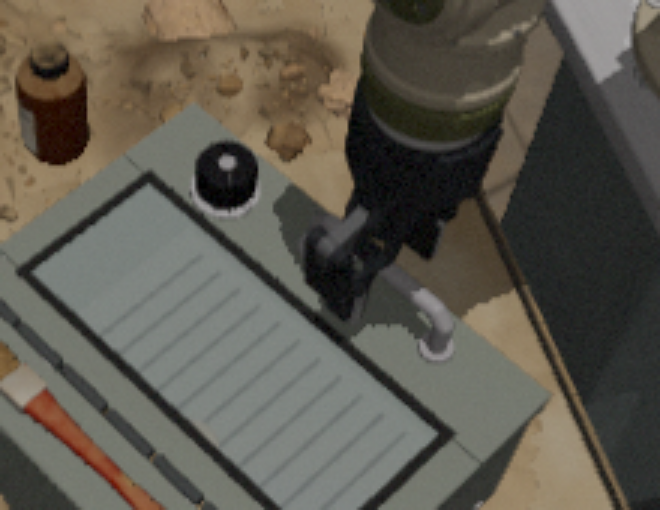

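The fingers straddle the bar of the handle, near its middle. I'm closing them, then giving the gentle tug.

```bash
Z='[0,0,0,0,0,0]'; python3 -m creep '[[0,0,0,0,0,0],[0,0,0,0,0,0],[0,0,0,0,0,0],[0,0,0,0,0,0],[0,0,0,0,0,0],[0,0,0,0,0,0],[0,0,0,0,0,0],[0,0,0,0,0,0]]' 0 40
python3 -m creep '[[0,0,-0.0005,0,0,0],[0,0,-0.001,0,0,0],[0,0,-0.0015,0,0,0],[0,0,-0.002,0,0,0],[0,0,-0.0025,0,0,0],[0,0,-0.003,0,0,0],[0,0,-0.003,0,0,0],[0,0,-0.003,0,0,0]]'
```

```text
clock: 2.55
tcp_pos: [0.4495, 0.2384, 0.1749]
orientation: [-0.0, 0.509, 0.861, -0.0]
wrist_force: [-4.3, -2.3, 5.3]
finger_gap: 0.0101
clock: 3.35
tcp_pos: [0.4498, 0.2387, 0.177]
orientation: [-0.0, 0.509, 0.861, -0.0]
wrist_force: [-1.8, -2.4, -6.0]
finger_gap: 0.0106
```

```bash
python3 -m creep '[[0,0,-0.0003,0,0,0],[0,0,-0.0006,0,0,0],[0,0,-0.0009,0,0,0],[0,0,-0.0012,0,0,0],[0,0,-0.0015,0,0,0],[0,0,-0.0015,0,0,0],[0,0,-0.0015,0,0,0],[0,0,-0.0015,0,0,0]]'
python3 -c "
from h import *
to(HND,down(YAW))"
```

```text
clock: 4.15
tcp_pos: [0.4503, 0.2389, 0.1789]
orientation: [0.0, 0.509, 0.861, 0.0]
wrist_force: [-0.1, -0.1, -8.3]
finger_gap: 0.0104
shift [-0.0018 -0.0007 -0.0131] turn [0.031  0.0003 0.0455] t 4.15 F [-0.1199 -0.0624 -8.3337] M [-0.2589  0.1949  0.1185] j6 [ 0.3301  0.2097 -0.2218  1.1388  0.0001  1.3975] gap 0.010415558270073734 tcp [0.4503 0.2389 0.1789]
```

```bash
python3 -m creep '[[0,0,-0.0003,0,0,0],[0,0,-0.0006,0,0,0],[0,0,-0.0009,0,0,0],[0,0,-0.0012,0,0,0],[0,0,-0.0015,0,0,0],[0,0,-0.0015,0,0,0],[0,0,-0.0015,0,0,0],[0,0,-0.0015,0,0,0]]'
python3 -c "
from h import *
to(HND,down(YAW))"
```

```text
clock: 4.95
tcp_pos: [0.4505, 0.239, 0.18]
orientation: [0.0, 0.509, 0.861, 0.0]
wrist_force: [3.9, 0.8, -15.5]
finger_gap: 0.0108
shift [-0.0018 -0.0009 -0.012 ] turn [ 0.0384 -0.0093  0.0446] t 4.95 F [  3.9361   0.8083 -15.5065] M [ 0.1972 -0.7847  0.1089] j6 [ 0.3301  0.2094 -0.2192  1.1415  0.0003  1.3975] gap 0.010849283045428273 tcp [0.4505 0.239  0.18  ]
```

The catch holds: the force rises from 8 to 15.5 N for about 1 mm once the 4 mm play is used up. I'm lowering the lid, releasing the handle and going to the knob.

```bash
python3 -m creep '[[0,0,0.001,0,0,0],[0,0,0.002,0,0,0],[0,0,0.003,0,0,0],[0,0,0.004,0,0,0],[0,0,0.005,0,0,0],[0,0,0.006,0,0,0],[0,0,0.006,0,0,0],[0,0,0.006,0,0,0]]'
python3 -m creep '[[0,0,0,0,0,0],[0,0,0,0,0,0],[0,0,0,0,0,0],[0,0,0,0,0,0],[0,0,-0.015,0,0,0],[0,0,-0.03,0,0,0],[0,0,-0.045,0,0,0],[0,0,-0.055,0,0,0]]' 0.06
python3 -c "
from h import *
to(KNB+[0,0,.057],down(YAW))"
```

```text
clock: 5.75
tcp_pos: [0.4494, 0.2384, 0.1749]
orientation: [-0.0, 0.509, 0.861, -0.0]
wrist_force: [-4.9, -3.3, 1.0]
finger_gap: 0.0106
clock: 6.55
tcp_pos: [0.4506, 0.2391, 0.2305]
orientation: [0.0, 0.509, 0.861, 0.001]
wrist_force: [0.1, -0.6, 0.5]
finger_gap: 0.0602
shift [-0.121   0.0103  0.0005] turn [0.101  0.0053 0.0451] t 6.55 F [ 0.0624 -0.5751  0.453 ] M [-0.0067 -0.0485 -0.0032] j6 [ 0.3302  0.1862 -0.1227  1.2602  0.0002  1.3975] gap 0.0601974876228436 tcp [0.4506 0.2391 0.2305]
```

```bash
python3 -m creep '[[-0.04,0.0035,0,0,0,0],[-0.08,0.007,0,0,0,0],[-0.121,0.0103,0,0,0,0],[-0.121,0.0103,0.016,0,0,0],[-0.121,0.0103,0.032,0,0,0],[-0.121,0.0103,0.048,0,0,0],[-0.121,0.0103,0.062,0,0,0],[-0.121,0.0103,0.07,0,0,0]]' 0.065
python3 -c "
from h import *
to(KNB+[0,0,-.013],down(YAW))
cv2.imwrite('pics/s2.png',cv2.resize(env.read_camera('scene')[0][120:290,230:450],None,fx=3,fy=3))"
```

```text
clock: 7.35
tcp_pos: [0.5169, 0.1376, 0.158]
orientation: [-0.001, 0.509, 0.861, -0.0]
wrist_force: [0.3, -1.2, -0.6]
finger_gap: 0.0652
shift [-0.0002  0.0011 -0.002 ] turn [-0.0789 -0.0414  0.0323] t 7.35 F [ 0.2535 -1.2278 -0.5612] M [-0.0481  0.0265  0.0156] j6 [ 0.11    0.2708 -0.1946  1.1069  0.0001  1.1776] gap 0.06517921240380185 tcp [0.5169 0.1376 0.158 ]
```

View pics/s2.png

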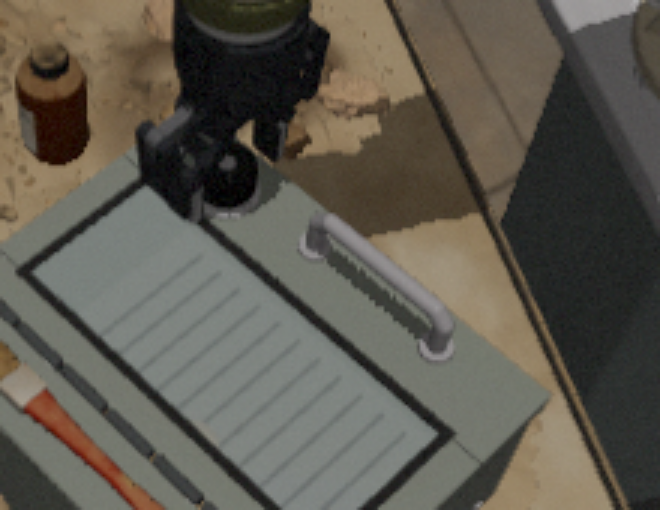

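The jaws straddle the knob, one finger on each side. I'm closing on it and turning anticlockwise in stages.

```bash
python3 -m creep '[[0,0.001,-0.003,0,0,0],[0,0.001,-0.003,0,0,0],[0,0.001,-0.003,0,0,0],[0,0.001,-0.003,0,0,0],[0,0.001,-0.003,0,0,0],[0,0.001,-0.003,0,0,0],[0,0.001,-0.003,0,0,0],[0,0.001,-0.003,0,0,0]]' 0 30
python3 -m creep '[[0,0,0,0,0,-2],[0,0,0,0,0,-4],[0,0,0,0,0,-6],[0,0,0,0,0,-8],[0,0,0,0,0,-10],[0,0,0,0,0,-12],[0,0,0,0,0,-14],[0,0,0,0,0,-16]]'
python3 -c "
from h import *
to(KNB+[0,0,-.013],down(YAW))"
```

```text
clock: 8.2
tcp_pos: [0.5177, 0.1377, 0.1637]
orientation: [0.0, 0.509, 0.861, -0.001]
wrist_force: [-3.8, -3.8, 6.0]
finger_gap: 0.0373
clock: 9.0
tcp_pos: [0.5177, 0.1376, 0.1637]
orientation: [0.0, 0.383, 0.924, -0.001]
wrist_force: [-5.2, -3.0, 6.0]
finger_gap: 0.0369
shift [0.     0.0005 0.0037] turn [-0.0624  0.0588 16.1073] t 9.0 F [-5.2454 -2.972   6.0381] M [-0.7021  1.0799 -0.0483] j6 [ 0.1107  0.2678 -0.1841  1.1193 -0.0014  0.8978] gap 0.03685616089556168 tcp [0.5177 0.1376 0.1637]
```

```bash
C="from h import *
to(KNB+[0,0,-.013],down(YAW))"
python3 -m creep '[[0,0,-0.001,0,0,-2],[0,0,-0.001,0,0,-4],[0,0,-0.001,0,0,-6],[0,0,-0.001,0,0,-8],[0,0,-0.001,0,0,-10],[0,0,-0.001,0,0,-12],[0,0,-0.001,0,0,-14],[0,0,-0.001,0,0,-16]]'; python3 -c "$C" | grep -o 'turn.*j6'
python3 -m creep '[[0,0,0,0,0,-2],[0,0,0,0,0,-4],[0,0,0,0,0,-6],[0,0,0,0,0,-8],[0,0,0,0,0,-10],[0,0,0,0,0,-12],[0,0,0,0,0,-12],[0,0,0,0,0,-12]]'; python3 -c "$C"| grep -o 'turn.*j6'
```

```text
clock: 9.8
tcp_pos: [0.5176, 0.1376, 0.1638]
orientation: [-0.0, 0.251, 0.968, -0.001]
wrist_force: [-2.8, -2.3, 0.6]
finger_gap: 0.0366
turn [-0.1136  0.0228 32.1047] t 9.8 F [-2.8162 -2.2693  0.5976] M [-0.6777  0.6824 -0.0917] j6
clock: 10.6
tcp_pos: [0.5164, 0.1379, 0.1638]
orientation: [-0.001, 0.15, 0.989, -0.001]
wrist_force: [-5.7, -2.7, 3.4]
finger_gap: 0.0369
turn [-0.1498 -0.1147 43.9933] t 10.6 F [-5.7125 -2.7069  3.3537] M [-0.3374  1.219  -0.4077] j6
```

```bash
C="from h import *
to(KNB+[0,0,-.013],down(YAW))"
python3 -m creep '[[0,0,0,0,0,-1],[0,0,0,0,0,-2],[0,0,0,0,0,-3],[0,0,0,0,0,-4],[0,0,0,0,0,-5],[0,0,0,0,0,-6],[0,0,0,0,0,-6],[0,0,0,0,0,-6]]'; python3 -c "$C"| grep -o 'turn.*j6'
```

```text
clock: 11.4
tcp_pos: [0.5171, 0.1376, 0.1638]
orientation: [-0.001, 0.098, 0.995, -0.001]
wrist_force: [-5.1, -2.6, 1.9]
finger_gap: 0.0371
turn [-0.1266 -0.0429 49.9966] t 11.4 F [-5.0597 -2.6041  1.9072] M [-0.6344  1.0019 -0.4183] j6
```

```bash
python3 -m creep '[[0,0,0,0,0,0],[0,0,0,0,0,0],[0,0,0,0,0,0],[0,0,0,0,0,0],[0,0,-0.015,0,0,0],[0,0,-0.03,0,0,0],[0,0,-0.045,0,0,0],[0,0,-0.07,0,0,0]]' 0.06
python3 -c "
from h import *
to(HND+[0,0,.043],down(YAW))"
```

```text
clock: 12.2
tcp_pos: [0.5176, 0.1383, 0.2328]
orientation: [-0.001, 0.097, 0.995, -0.0]
wrist_force: [0.6, 0.1, -0.2]
finger_gap: 0.06
shift [ 0.085   0.0839 -0.002 ] turn [-0.0784 -0.1037 50.0538] t 12.2 F [ 0.6471  0.1377 -0.1781] M [-0.0172 -0.0154 -0.0064] j6 [ 0.111   0.2383 -0.051   1.2837  0.0002  0.3056] gap 0.060013156515598846 tcp [0.5176 0.1383 0.2328]
```

```bash
python3 -m creep '[[0.01,0.01,0,0,0,6.3],[0.02,0.02,0,0,0,12.5],[0.032,0.031,0,0,0,18.8],[0.044,0.043,0,0,0,25],[0.054,0.053,0,0,0,31.3],[0.065,0.064,0,0,0,37.5],[0.075,0.074,0,0,0,43.8],[0.085,0.084,0,0,0,50]]' 0.06
python3 -c "
from h import *
to(HND+[0,0,-.018],down(YAW))
cv2.imwrite('pics/t2.png',cv2.resize(env.read_camera('top')[0][200:300,250:350],None,fx=6,fy=6,interpolation=cv2.INTER_CUBIC))"
```

```text
clock: 13.0
tcp_pos: [0.451, 0.2378, 0.2335]
orientation: [0.0, 0.511, 0.86, 0.0]
wrist_force: [-0.1, -0.0, 0.3]
finger_gap: 0.06
shift [-0.0004 -0.0008  0.0595] turn [ 0.0355 -0.0037 -0.2013] t 13.0 F [-0.061  -0.0233  0.3239] M [-0.0012  0.0022  0.0034] j6 [ 0.3275  0.1856 -0.1162  1.2684  0.0002  1.3991] gap 0.0600025254833668 tcp [0.451  0.2378 0.2335]
```

View pics/t2.png

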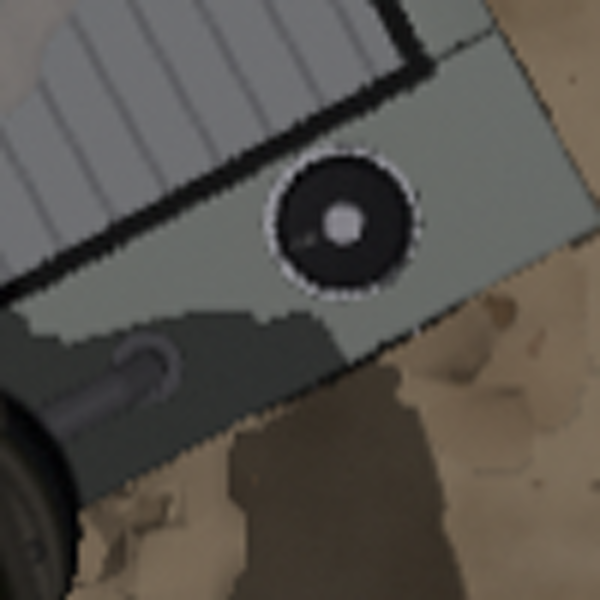

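The notch at (300,243) around centre (343,223) shows a turn of about 33° anticlockwise, where the torque rose and the grip slipped. That fits the stop. Back to the handle.

```bash
python3 -m creep '[[0,0,0.01,0,0,0],[0,0,0.02,0,0,0],[0,0,0.03,0,0,0],[0,0,0.04,0,0,0],[0,0,0.05,0,0,0],[0,0,0.058,0,0,0],[0,0,0.058,0,0,0],[0,0,0.058,0,0,0]]'
python3 -m creep '[[0,0,0,0,0,0],[0,0,0,0,0,0],[0,0,0,0,0,0],[0,0,0,0,0,0],[0,0,0,0,0,0],[0,0,0,0,0,0],[0,0,0,0,0,0],[0,0,0,0,0,0]]' 0 60
python3 -m creep '[[0,0,-0.001,0,0,0],[0,0,-0.002,0,0,0],[0,0,-0.003,0,0,0],[0,0,-0.004,0,0,0],[0,0,-0.005,0,0,0],[0,0,-0.006,0,0,0],[0,0,-0.006,0,0,0],[0,0,-0.006,0,0,0]]'
```

```text
clock: 13.85
tcp_pos: [0.4512, 0.237, 0.1752]
orientation: [-0.0, 0.509, 0.861, -0.0]
wrist_force: [0.3, 0.2, 0.5]
finger_gap: 0.0599
clock: 14.65
tcp_pos: [0.4504, 0.2367, 0.1758]
orientation: [-0.0, 0.509, 0.861, -0.001]
wrist_force: [-4.1, -2.1, 5.6]
finger_gap: 0.0095
clock: 15.45
tcp_pos: [0.4516, 0.2373, 0.1814]
orientation: [0.0, 0.509, 0.861, 0.0]
wrist_force: [3.8, 1.0, -9.3]
finger_gap: 0.0099
```

```bash
python3 -m creep '[[0,0.001,0,0,0,0],[0,0.0013,-0.001,0,0,0],[0,0.0016,-0.002,0,0,0],[0,0.002,-0.003,0,0,0],[0,0.0023,-0.004,0,0,0],[0,0.0028,-0.005,0,0,0],[0,0.0033,-0.006,0,0,0],[0,0.0033,-0.006,0,0,0]]'
python3 -c "
from h import *
for t in range(0,61,4):
  a=np.radians(t+13.72);print(t,round(.172-.17705*np.cos(a),4),round(.17705*np.sin(a)-.042,4))"
```

```text
clock: 16.25
tcp_pos: [0.453, 0.2382, 0.1871]
orientation: [-0.001, 0.509, 0.861, -0.001]
wrist_force: [-4.2, -3.2, -7.3]
finger_gap: 0.0097
0 0.0 -0.0
4 0.0034 0.0119
8 0.0075 0.0235
12 0.0125 0.0348
16 0.0182 0.0458
20 0.0247 0.0563
24 0.032 0.0663
28 0.0398 0.0758
32 0.0484 0.0848
36 0.0575 0.0931
40 0.0672 0.1007
44 0.0774 0.1077
48 0.0881 0.1139
52 0.0992 0.1194
56 0.1106 0.1241
60 0.1224 0.128
```

The catch is free: 11 mm of rise at about 7 N. Working out the arc in tool axes for the rest.

```bash
python3 -c "
import numpy as np
def P(t):
  a=np.radians(t+13.72);f=np.radians(.4*(t-4))
  return np.array([.172-.17705*np.cos(a)-.018*np.sin(f), -(.17705*np.sin(a)-.042)-.018*(1-np.cos(f))]),f
for s in (4,20,36):
  p0,f0=P(s)
  for k in range(1,9):
    p,f=P(s+2*k+(k*.25 if s==36 else 0));d=p-p0   # d=(cabx, down)
    # tool y=(cos f0, +sin f0 down), tool z=(-sin f0, cos f0 down)
    y=np.array([np.cos(f0),np.sin(f0)]);z=np.array([-np.sin(f0),np.cos(f0)])
    print(s,k,round(d@y,4),round(d@z,4),round(np.degrees(f-f0),1))
"
```

```text
4 1 0.0017 -0.0059 0.8
4 2 0.0037 -0.0116 1.6
4 3 0.0058 -0.0173 2.4
4 4 0.0081 -0.023 3.2
4 5 0.0107 -0.0285 4.0
4 6 0.0134 -0.0339 4.8
4 7 0.0163 -0.0393 5.6
4 8 0.0194 -0.0445 6.4
20 1 0.0027 -0.0054 0.8
20 2 0.0055 -0.0108 1.6
20 3 0.0086 -0.016 2.4
20 4 0.0118 -0.0211 3.2
20 5 0.0152 -0.0261 4.0
20 6 0.0188 -0.031 4.8
20 7 0.0226 -0.0357 5.6
20 8 0.0265 -0.0403 6.4
36 1 0.004 -0.0055 0.9
36 2 0.0082 -0.0108 1.8
36 3 0.0126 -0.0159 2.7
36 4 0.0172 -0.0209 3.6
36 5 0.0221 -0.0256 4.5
36 6 0.027 -0.0302 5.4
36 7 0.0322 -0.0345 6.3
36 8 0.0375 -0.0387 7.2
```

```bash
python3 -m creep '[[0,0.0017,-0.0059,0.8,0,0],[0,0.0037,-0.0116,1.6,0,0],[0,0.0058,-0.0173,2.4,0,0],[0,0.0081,-0.023,3.2,0,0],[0,0.0107,-0.0285,4,0,0],[0,0.0134,-0.0339,4.8,0,0],[0,0.0163,-0.0393,5.6,0,0],[0,0.0194,-0.0445,6.4,0,0]]'
```

```text
clock: 17.05
tcp_pos: [0.4698, 0.2476, 0.2322]
orientation: [-0.029, 0.508, 0.86, -0.049]
wrist_force: [-7.5, -5.2, -2.0]
finger_gap: 0.0096
```

```bash
python3 -m creep '[[0,0.0027,-0.0054,0.8,0,0],[0,0.0055,-0.0108,1.6,0,0],[0,0.0086,-0.016,2.4,0,0],[0,0.0118,-0.0211,3.2,0,0],[0,0.0152,-0.0261,4,0,0],[0,0.0188,-0.031,4.8,0,0],[0,0.0226,-0.0357,5.6,0,0],[0,0.0265,-0.0403,6.4,0,0]]'
```

```text
clock: 17.85
tcp_pos: [0.4968, 0.2629, 0.2705]
orientation: [-0.057, 0.505, 0.856, -0.096]
wrist_force: [-6.7, -3.5, -0.9]
finger_gap: 0.0099
```

```bash
python3 -m creep '[[0,0.004,-0.0055,0.9,0,0],[0,0.0082,-0.0108,1.8,0,0],[0,0.0126,-0.0159,2.7,0,0],[0,0.0172,-0.0209,3.6,0,0],[0,0.0221,-0.0256,4.5,0,0],[0,0.027,-0.0302,5.4,0,0],[0,0.0322,-0.0345,6.3,0,0],[0,0.0375,-0.0387,7.2,0,0]]'
python3 -c "
from h import *
cv2.imwrite('pics/s3.png',env.read_camera('scene')[0])
s=env.get_state();r=q2R(s['orientation'])
b=s['tcp_pos']-.018*r.apply([0,0,1]);x=R.from_euler('z',YAW,degrees=True).inv().apply(b-HNG)
print(s['tcp_pos'],b,x,'theta',np.degrees(np.arctan2(x[2],-x[0]))-13.72,np.hypot(x[0],x[2]),s['wrist_force'],s['finger_gap'])"
```

```text
clock: 18.65
tcp_pos: [0.5365, 0.2853, 0.3009]
orientation: [-0.089, 0.501, 0.848, -0.149]
wrist_force: [-9.2, -2.7, 7.0]
finger_gap: 0.0093
[0.5365696  0.28532323 0.30102578] [0.54199119 0.28827904 0.31793346] [-0.06713833  0.03585866  0.16793346] theta 54.48890052891383 0.1808568523218161 [-8.85465078 -2.28564965 12.16475182] 0.009345254336090882
```

View pics/s3.png

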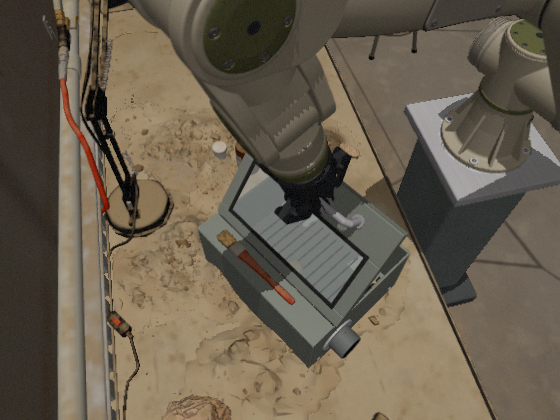

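```bash
python3 -m creep '[[0,-0.0006,-0.0007,0,0,0],[0,-0.0013,-0.0015,0,0,0],[0,-0.0013,-0.0015,0,0,0],[0,-0.0013,-0.0015,0,0,0],[0,-0.0013,-0.0015,0,0,0],[0,-0.0013,-0.0015,0,0,0],[0,-0.0013,-0.0015,0,0,0],[0,-0.0013,-0.0015,0,0,0]]'
python3 -m creep '[[0,0,0,0,0,0],[0,0,0,0,0,0],[0,0,0,0,0,0],[0,0,0,0,0,0],[0,0,0,0,0,0],[0,0,0,0,0,0],[0,0,0,0,0,0],[0,0,0,0,0,0]]'
python3 -c "
from h import *
p,d=env.read_camera('scene');cv2.imwrite('pics/s4.png',p)
uv=[(255,185),(245,205),(300,240),(320,260),(355,262),(335,290),(340,265)];P=dep('scene',uv,d)
Q=R.from_euler('z',YAW,degrees=True).inv().apply(P-HNG);print(Q,np.degrees(np.arctan2(Q[:,2],-Q[:,0])))
t,_=env.read_camera('top');cv2.imwrite('pics/t4.png',t)
s=env.get_state();print(s['wrist_force'],s['ft_torque'],s['finger_gap'],s['qvel'],s['clock'],s['tcp_pos'])"
```

```text
clock: 19.5
tcp_pos: [0.5368, 0.2854, 0.3012]
orientation: [-0.088, 0.501, 0.848, -0.148]
wrist_force: [-5.7, 1.6, -0.8]
finger_gap: 0.0095
clock: 20.3
tcp_pos: [0.5368, 0.2854, 0.3012]
orientation: [-0.088, 0.501, 0.848, -0.148]
wrist_force: [-6.1, 1.2, -0.5]
finger_gap: 0.0097
[[-0.05442974 -0.10209051  0.0835626 ]
 [-0.02864585 -0.10167606  0.04730426]
 [-0.04356794  0.02262994  0.06619668]
 [-0.04253465  0.07034038  0.06435814]
 [-0.06808998  0.11804328  0.09305136]
 [-0.03020901  0.11842729  0.04505364]
 [-0.05426502  0.10170275  0.07709866]] [56.92119393 58.80233356 56.64872967 56.5390646  53.80534006 56.15767139
 54.86063439]
[-4.08127474  1.87405059  0.21847143] [ 0.3694781   0.72474852 -0.12427382] 0.009734789844215878 [ 0.00080059  0.00099836  0.00223365  0.00073095  0.00019793 -0.00158079] 20.4 [0.53677168 0.28540064 0.30122806]
```

View pics/t4.png

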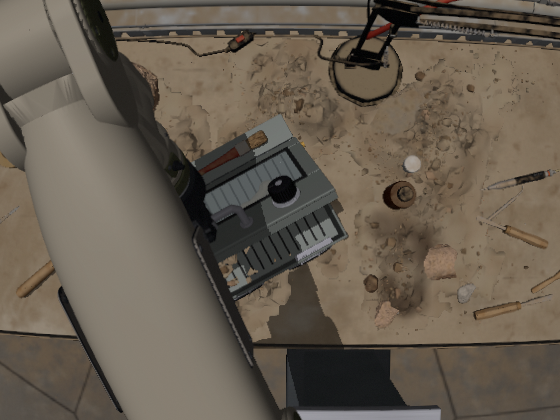

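The lid stands open about 54–56° and is still. The brush (around (240,150)) and the bottle (400,192) are where they were, and the joints are at rest. Handing in.

```bash
python3 -c "
from workcell import env
print(env.hand_in())"
```

```text
the job is handed in; nothing more can be done
None
```

The lid is open by about 54–56°, and the arm is holding it still by the handle. The job was handed in at about 20 s of the 58 s allowed.

- **Tug:** I pulled the handle gently before touching the knob. The force rose to 15.5 N once the 4 mm of play was used up, so the catch was holding. I stopped and lowered the lid.
- **Knob:** I turned it anticlockwise until the torque levelled off at about 0.4 N m and the grip slipped. The notch shows it moved about 33°, which fits the stop.
- **Raising:** I gripped the handle again and the lid came freely past the old catch point, at about 7 N. I then raised it along its arc.
- **Last checks:** The arm position gave 54° before a final small shift of the grip, and the depth readings scattered from 54° to 59°. The joints were at rest, the last wrist force was about 4–6 N, and the fingers were still closed on the bar.
- **Left in place:** The brush and the bottle look unmoved in the last picture. I did not go near the bone, and I did not check its position again after opening the lid.

When the lift ended, the wrist force briefly reached about 15 N from pressing towards the hinge. I eased this off by 2 mm before handing in.

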